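Find the loaded reagent box and load its rack into the analyser

ROBOT

A 7-joint arm with a two-finger parallel gripper is mounted at the origin on the work surface. World frame = base frame: x ahead of the robot, y to its left, z up, the work surface at z = 0. Lengths are in mm, angles in rad, forces in N, time in s.
With the tool pointing down it reaches from about 400 to 875 mm from the base axis. Payload 6.5 kg.
Tool frame: the origin (TCP) lies between the finger pads; the fingertips stand ahead of it and the grasp point (between the pads) lies 5 mm behind it (tip_extent is the z of the fingertips in the tool frame, in mm); z points along the fingers, y is the line along which they close (so a half turn about z gives the same grasp; the last joint's range is limited). The gripper opens to 85 mm and grips with 20 to 120 N. Pads are 22 mm wide; open, the fingers measure 114 mm over their backs; the gripper's body (76 mm by 85 mm) begins 54 mm behind the grasp point. The pads swing forward as they close: fully open they stand 13 mm farther back than shut.
Start: joints at [-1.411, 0.536, -0.004, 1.538, 0.003, 1.067, -0.071], TCP at [145.521, 633.493, 245.29] pointing down, gripper open.
Joint ranges: [-2.7, 2.7], [-0.37, 2.16], [-1.27, 1.26], [0.24, 2.4], [-1.31, 4.45], [0.19, 1.91], [-2.76, 2.76]. Speed limits (rad/s): [2.39, 2.39, 3.14, 3.14, 3.14, 3.14, 3.14].

INTERFACE

Orientations are given as a unit quaternion [w, x, y, z].
In Python, from bench import sense, get_image, camera_model, sign_off, tip_extent gives the robot as it stands.
- The arm moves only by the shell command python3 -m pendant 'ROWS' [FORCE]. ROWS is text: rows parted by semicolons, each of 5 numbers parted by spaces: the gripper command: -1 is shut, 1 is fully open, values between are in proportion, then the shift along the tool's x, y, z in m, then the turn about the tool's z in degrees. In form: gripper dx dy dz turn; .... A call has 1 to 12 rows; each row shifts and turns the commanded pose from where the row before left it, along the tool's axes as they then stand; what a row does not reach is not made up. A row lasts 1/12 s, in which the tool goes at most 41.7 mm and 7.16 degrees, less where a joint would pass 70% of its speed; a pose out of reach is approached as far as the arm can. A call with a gripper value outside its range is refused whole. The fingers move at their own pace and stop on an object; FORCE is the grip in N (left out, the last holds). Time passes only in rows, so rows that do not move let the fingers close. It gives the time, the measured TCP pose, the force, the opening and the grip force at its end, in the units of the state.
- sense(): the state, without advancing time (a new reading comes with each control period).
- get_image(name): name is "scene" or "top" or "wrist"; returns (picture, depth): 384x512x3 uint8, red, green, blue; 384x512 float32, mm along the optical axis (not along the pixel's ray), 0 where there is no reading.
- camera_model(name): a dict with "K" (3x3 intrinsics, pixels), "position" and "rotation" of the camera in the world. Camera axes: x right, y down, z forward; pixel columns grow to the right and rows downward; lengths in mm; the calibration is good to about 2 mm. A picture is of the moment at which its call begins: read the wrist's pose just before it. camera_model takes no time and is no camera call; for the wrist camera it gives the pose at the moment of the call.
- sign_off(): hands the job in; it is judged then, once.
The state is a dict: "time": time; "q": joint angles; "joint_vel": joint speeds; "effort": joint torques, N m; "eef_pos": TCP position; "orientation": TCP orientation; "ft_force": force on the tool from outside, world axes, zero at the start; "ft_torque": the same for the moment, N m; "grip_width": finger opening in mm; "gripper_force": force on a finger pad.
Only numpy, scipy, OpenCV 4.12 (cv2) and the standard library are available. Lean on these libraries where they do the work, as an engineer would, in place of code of your own. Each camera call takes 0.05 s, during which the arm holds its last target. There are 200 camera calls.

TASK

Three closed boxes look alike, but only one holds a rack with reagent bottles: heft them one by one, well clear of the bench, until you have had the heavy one in hand, set each back down on the bench, and open only the heavy one, laying its lid on the rubber mat. Lift out its rack and stand it in the open part of the analyser's empty lane, leading end towards the cover. Let go of it there, then take it at its tail end and slide it in under the cover until it is fully home against the stop.

Things in the scene. Friction and masses are not known exactly. Their poses are not given: they have to be found in the camera images.
- box_1_c (a point): Base of transport box 1 of three alike: open white plastic box 194 (x) x 62 (y) x 60 mm tall, walls and floor 4 mm; lid_1 rests on it, 91 mm tall closed. Point: its centre, 30 mm above its underside. Lifted by its 62 mm width just below the seam, it brings lid and rack along: about 0.34 kg in all if the rack is empty, 0.57 kg if loaded (each within a tenth). Which one is loaded is not told.
- box_2_c (a point): Base of transport box 2 of three alike: open white plastic box 194 (x) x 62 (y) x 60 mm tall, walls and floor 4 mm; lid_2 rests on it, 91 mm tall closed. Point: its centre, 30 mm above its underside. Lifted by its 62 mm width just below the seam, it brings lid and rack along: about 0.34 kg in all if the rack is empty, 0.57 kg if loaded (each within a tenth). Which one is loaded is not told.
- box_3_c (a point): Base of transport box 3 of three alike: open white plastic box 194 (x) x 62 (y) x 60 mm tall, walls and floor 4 mm; lid_3 rests on it, 91 mm tall closed. Point: its centre, 30 mm above its underside. Lifted by its 62 mm width just below the seam, it brings lid and rack along: about 0.34 kg in all if the rack is empty, 0.57 kg if loaded (each within a tenth). Which one is loaded is not told.
- lid_1_c (a point): Lift-off lid of box_1, white plastic, 192 (x) x 60 (y) mm, 0.08 kg, resting loose; its sides span 60 mm (the seam) to 91 mm above the bench, a lip reaches 6 mm lower inside the box. Point: on its centre line 12 mm below its top, 25 mm above the lip's lower edge on which it stands when laid down. Hold it across its 60 mm, fingertips above the seam.
- lid_2_c (a point): Lift-off lid of box_2, white plastic, 192 (x) x 60 (y) mm, 0.08 kg, resting loose; its sides span 60 mm (the seam) to 91 mm above the bench, a lip reaches 6 mm lower inside the box. Point: on its centre line 12 mm below its top, 25 mm above the lip's lower edge on which it stands when laid down. Hold it across its 60 mm, fingertips above the seam.
- lid_3_c (a point): Lift-off lid of box_3, white plastic, 192 (x) x 60 (y) mm, 0.08 kg, resting loose; its sides span 60 mm (the seam) to 91 mm above the bench, a lip reaches 6 mm lower inside the box. Point: on its centre line 12 mm below its top, 25 mm above the lip's lower edge on which it stands when laid down. Hold it across its 60 mm, fingertips above the seam.
- rack_1_c (a point): Grey reagent rack in box_1, hidden while closed: bar 180 (x) x 34 (y) x 30 mm tall, underside 4 mm above the box's. Loaded (one only): four amber bottles in line, 27 mm thick, tops 73 mm above the rack's underside, 0.32 kg; empty 0.09 kg. Point: middle of the bar, 15 mm above its underside. Leading end +x, tail -x. Tail grip: tab at x = -83 mm, 14 (x) x 26 (y) mm, top 78 mm above the underside.
- rack_2_c (a point): Grey reagent rack in box_2, hidden while closed: bar 180 (x) x 34 (y) x 30 mm tall, underside 4 mm above the box's. Loaded (one only): four amber bottles in line, 27 mm thick, tops 73 mm above the rack's underside, 0.32 kg; empty 0.09 kg. Point: middle of the bar, 15 mm above its underside. Leading end +x, tail -x. Tail grip: tab at x = -83 mm, 14 (x) x 26 (y) mm, top 78 mm above the underside.
- rack_3_c (a point): Grey reagent rack in box_3, hidden while closed: bar 180 (x) x 34 (y) x 30 mm tall, underside 4 mm above the box's. Loaded (one only): four amber bottles in line, 27 mm thick, tops 73 mm above the rack's underside, 0.32 kg; empty 0.09 kg. Point: middle of the bar, 15 mm above its underside. Leading end +x, tail -x. Tail grip: tab at x = -83 mm, 14 (x) x 26 (y) mm, top 78 mm above the underside.
- rack_1_fin (a point): Carrying fin of rack_1, an upright tab within 6 mm of its centre of mass, 10 mm to +x of the bar's middle: 14 (x) x 30 (y) mm, top 82 mm above the rack's underside and 26 mm above the rim of the open box. Point: on its axis, 10 mm below its top. Take it across its 30 mm, fingertips about level with the rim or higher; the bottles stand before and behind it along x.
- rack_2_fin (a point): Carrying fin of rack_2, an upright tab within 6 mm of its centre of mass, 10 mm to +x of the bar's middle: 14 (x) x 30 (y) mm, top 82 mm above the rack's underside and 26 mm above the rim of the open box. Point: on its axis, 10 mm below its top. Take it across its 30 mm, fingertips about level with the rim or higher; the bottles stand before and behind it along x.
- rack_3_fin (a point): Carrying fin of rack_3, an upright tab within 6 mm of its centre of mass, 10 mm to +x of the bar's middle: 14 (x) x 30 (y) mm, top 82 mm above the rack's underside and 26 mm above the rim of the open box. Point: on its axis, 10 mm below its top. Take it across its 30 mm, fingertips about level with the rim or higher; the bottles stand before and behind it along x.
- analyser: White bench analyser, fixed. Two parallel lanes lead towards its -y, under a clear cover, into a housing 285 mm tall that begins 152 mm behind the mouth. The lane nearer the robot (80 mm to -x of the empty one) already holds a loaded rack, fully home. Origin on the bench under the mouth of the empty lane. The neighbour's tail grip is as tall as the new rack's.
- lane_mouth (a point): Middle of the empty lane's floor at the front edge of the clear cover. Floor 6 mm above the bench; rails 18 mm tall on both sides along the whole lane, 42 mm apart at the floor, flared above 8 mm to 56 mm apart at the top. The cover spans 98 to 106 mm above the floor: a rack passes under it, fingers holding its fin do not. The open part reaches 195 mm from here to the analyser's +y.
- lane_load (a point): Point on the empty lane's floor, 98 mm in front of the mouth (to the analyser's +y). A rack with its middle here stands wholly in the open part; its x (leading end) must point along the analyser's -y.
- lane_home (a point): Point on the empty lane's floor, 62 mm behind the mouth (to the analyser's -y): here is the middle of a rack whose leading end meets the fixed stop, that is fully home. Its tail grip's axis is then 21 mm in front of the mouth.
- mat: Flat dark rubber bench mat, fixed, 100 mm (x) x 230 mm (y), 2 mm thick; origin at the centre of its underside.
- jar_1: Bystander, to be left alone: specimen jar 60 mm in diameter, 68 mm tall, white cap; origin at the centre of its underside.
- jar_2: Bystander, to be left alone: specimen jar like jar_1; origin at the centre of its underside.
- tube_rack: Bystander, to be left alone: rack of blood tubes, 70 x 200 x 88 mm tall; origin at the centre of its underside.
- pipette: Bystander, to be left alone: white micropipette lying on the bench, 230 mm long, 28 mm high; it reaches from 128 mm to -x to 100 mm to +x of its origin.
- timer: Bystander, to be left alone: small white bench timer, 68 x 62 x 18 mm; origin at the centre of its underside.
Things that resemble listed ones, but are neither listed nor needed, are in the scene too. Of the things that look like the mat, the larger one is meant.

How it is judged:
By the outcome, as a careful person would: the job done as asked, in the order asked, and still so for the second after the job is handed in, with the robot touching nothing.
It also fails if it takes over 72 s, if anything falls off the work surface, if the arm or the gripper's body presses on something with over 40 N, if the wrist force passes 120 N, or if a joint passes its speed limit or range.

## Working session

There is one attempt and no reset: what is moved stays moved. The work goes in short steps, Python scripts to look and compute and a shell command to move; the robot and the scene stay as the last step left them, time stands still between calls to the robot, and variables do not carry over. Pictures are saved under pics/ and viewed, at most 10 in all, crops included, and the job is handed in when it is done.

```bash
mkdir -p pics; ls
python3 - <<'E'
from bench import *
import cv2,numpy as np
s=sense();print(s, tip_extent)
for n in ["scene","top"]:
    p,d=get_image(n);cv2.imwrite(f"pics/{n}.png",p[:,:,::-1]);np.savez(f"pics/{n}.npz",p=p,d=d,**camera_model(n));print(n,camera_model(n))
E
```

```text
pics
{'time': 0.0, 'q': array([-1.41121101,  0.53718577, -0.00444976,  1.53888287,  0.00261818,
        1.06731792, -0.0711808 ]), 'joint_vel': array([ 0.00115348, -0.00028459, -0.00142544,  0.00074196,  0.00182857,
        0.00139374, -0.00173588]), 'effort': array([ 4.83984786e-04, -5.83401203e+01,  1.04784016e+00, -2.59105307e+01,
        1.21117820e-02,  9.36003809e-03, -3.34185518e-05]), 'eef_pos': array([145.39298553, 632.8922165 , 244.39647786]), 'orientation': array([-3.02388801e-05,  1.12598551e-01,  9.93640160e-01, -8.93578863e-04]), 'ft_force': array([ 0.22551194, -0.2492412 , -0.05196128]), 'ft_torque': array([0.01376265, 0.01601566, 0.01725564]), 'gripper_force': 0.0, 'grip_width': 85.37660984198942} 14.0
scene {'K': array([[374.55478028,   0.        , 256.83690829],
       [  0.        , 374.55478028, 189.43101685],
       [  0.        ,   0.        ,   1.        ]]), 'position': array([1105.83165885,  104.33614196, 1041.92701703]), 'rotation': array([-0.19553411,  0.64140862,  0.71071886, -0.2126972 ])}
top {'K': array([[422.277121  ,   0.        , 251.64165157],
       [  0.        , 422.277121  , 187.49359142],
       [  0.        ,   0.        ,   1.        ]]), 'position': array([ 263.41329947,   47.57497243, 1140.94523976]), 'rotation': array([ 0.06306292, -0.6976154 ,  0.70944064, -0.07778054])}
```

View pics/top.png

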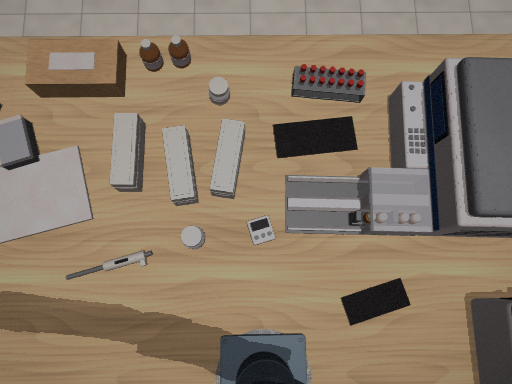

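View pics/scene.png

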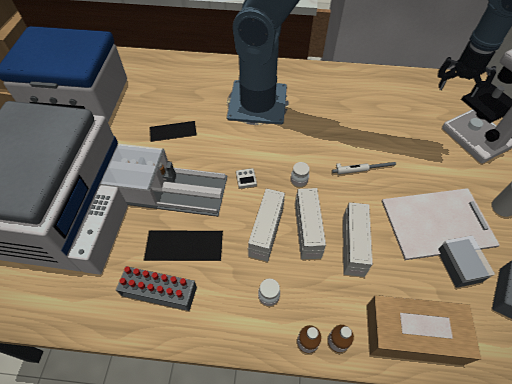

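Top view: three closed boxes at (126,150), (179,163), (228,157). The larger dark mat is at (315,137) and the smaller look-alike at (375,301). The empty lane is at row ~188 (the upper one, mouth around col 370) and the occupied lane at row ~215. The pictures agree: the mat at (315,137) is about 230 mm long. Next I measure by depth.

```bash
cat > h.py <<'E'
import numpy as np,cv2
from scipy.spatial.transform import Rotation as R
def cloud(d,c):
    K=c["K"];v,u=np.mgrid[:d.shape[0],:d.shape[1]]
    P=np.stack([(u-K[0,2])/K[0,0]*d,(v-K[1,2])/K[1,1]*d,d],-1)
    q=c["rotation"];r=R.from_quat([q[1],q[2],q[3],q[0]])
    W=(P.reshape(-1,3)@r.as_matrix().T+c["position"]).reshape(P.shape);W[d==0]=np.nan
    return W
def rect(xy):
    (cx,cy),(w,h),a=cv2.minAreaRect(xy.astype(np.float32).reshape(-1,1,2))
    if w<h: w,h,a=h,w,a+90
    return np.round([cx,cy,w,h,(a+90)%180-90],1)   # a = direction of long side in world, deg
E
python3 - <<'E'
from h import *
for n in ["top","scene"]:
    z=np.load(f"pics/{n}.npz");W=cloud(z["d"],z);p=z["p"].astype(int)
    def comps(m,lo,hi=1e9):
        k,l,st,ce=cv2.connectedComponentsWithStats(m.astype(np.uint8),connectivity=4)
        for i in range(1,k):
            if lo<st[i,4]<hi: print(n,st[i],rect(W[l==i][:,:2]),"z",np.round(np.nanmedian(W[l==i][:,2]),1))
    print("boxtops");comps((abs(W[...,2]-91)<8),300,4000)
    print("dark flats");comps((abs(W[...,2])<8)&(p.max(-1)<50),300,8000)
    if n=="top":
        for u,v in [(320,190),(340,200),(320,180),(320,186),(320,205),(320,220),(365,190),(385,188),(400,188),(357,216),(192,237),(218,88),(260,230)]: print(u,v,np.round(W[v,u],1))
        t=cv2.resize(z["p"][160:245,275:440,::-1],None,fx=4.8,fy=4.8,interpolation=cv2.INTER_CUBIC);cv2.imwrite("pics/lane.png",t)
E
```

```text
boxtops
top [ 110  113   28   72 1734] [585.3 352.  192.5  62.   -1.1] z 90.8
top [ 210  118   35   75 1706] [563.7  85.5 192.3  61.3  -9.9] z 91.0
top [ 162  125   33   76 1735] [546.8 212.4 193.9  61.6   8.1] z 91.0
top [484 300  14  84 313] [  93.8 -538.9  189.5   12.    -3. ] z 91.3
dark flats
top [ 273  117   84   41 2635] [ 638.  -159.7  228.    99.7  -84.8] z 1.5
top [ 342  278   68   47 1804] [ 185.  -298.1  169.4   73.1  -73.5] z 0.7
320 190 [ 482.7 -165.8    7.2]
340 200 [ 451.7 -216.1   20.9]
320 180 [ 507.9 -164.8   20.4]
320 186 [ 494.6 -167.1    3.7]
320 205 [ 438.4 -160.6   23.9]
320 220 [ 400.4 -162.2    4.2]
365 190 [ 481.7 -291.4    2.6]
385 188 [ 464.9 -309.2  112.8]
400 188 [ 464.2 -346.7  113.6]
357 216 [ 399.4 -241.9   84.1]
192 237 [355.1 176.4  65.3]
218 88 [757.2 109.3  68.5]
260 230 [374.8   1.8  16.5]
boxtops
scene [340  18 136  12 478] [-446.9  605.4  574.4   29.4   89. ] z 90.9
scene [  0 188 153  76 490] [ 673.7 -417.3  432.8  176.1  -49. ] z 91.2
scene [ 297  188   29   59 1216] [550.2 209.9 195.1  60.8   8.1] z 90.2
scene [ 248  189   37   61 1220] [567.3  83.2 193.4  61.3 -10.1] z 90.3
scene [ 348  203   24   63 1319] [588.7 349.6 194.6  61.8  -1.1] z 90.1
dark flats
scene [ 21  13 153  13 452] [-472.4 -819.5  742.3   22.2  -90. ] z 0.0
scene [150 121  46  21 640] [ 188.7 -298.2  166.2   78.2  -74.4] z 0.1
scene [ 144  231   79   30 2209] [ 641.9 -160.1  227.5   99.4  -84.4] z 1.0
```

View pics/lane.png

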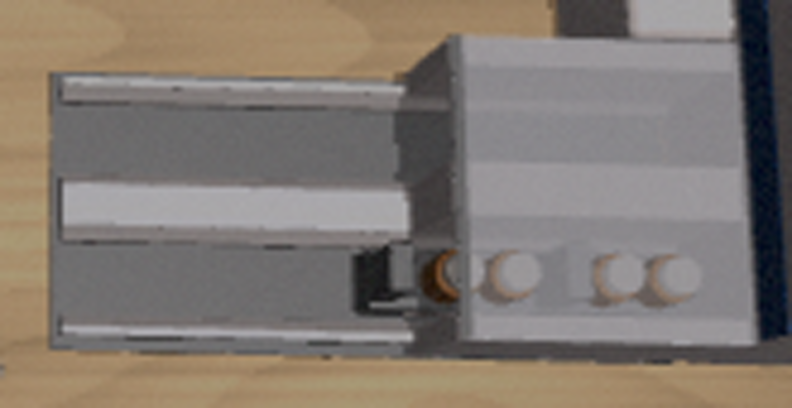

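The crop shows the empty lane (upper) at crop rows 105-180. The cover's front edge is at crop col ~462, and the neighbour's dark tail grip is at (372,280). The box poses from both cameras agree within 4 mm, so I average them and start with the leftmost box.

```bash
cat > go.py <<'E'
import sys,numpy as np
from bench import sense
from scipy.spatial.transform import Rotation as R
def state():
    s=sense();q=s["orientation"];return s,R.from_quat([q[1],q[2],q[3],q[0]]).as_matrix()
def plan(x,y,z,h=None):
    s,M=state();h0=np.degrees(np.arctan2(M[1,0],M[0,0]));t=0
    if h is not None: t=-((h-h0+180)%360-180)
    d=R.from_euler("z",-t,degrees=True).as_matrix()@M
    v=d.T@(np.array([x,y,z])-s["eef_pos"])
    print("head %.1f turn %.1f then dxyz %s"%(h0,t,np.round(v,1)),"pos",np.round(s["eef_pos"],1),"t",s["time"],"F",np.round(s["ft_force"],2),"w %.1f gf %.1f q7 %.2f tilt %.3f %.3f"%(s["grip_width"],s["gripper_force"],s["q"][6],M[0,2],M[1,2]))
if __name__=="__main__":
    for a in sys.argv[1:]: plan(*map(float,a.split(",")))
E
python3 go.py 587,351,160,178.9
python3 - <<'E'
from h import *
z=np.load("pics/top.npz");W=cloud(z["d"],z)
for u in (300,330,355,364):print(u,[(v,*W[v,u].round().astype(int)) for v in range(172,212)])
print([(u,*W[182,u].round().astype(int)) for u in range(355,380)])
E
```

```text
head 167.1 turn -11.8 then dxyz [-446.9 -273.3   85. ] pos [145.4 633.  244.5] t 0.1 F [-0.37  0.25  0.72] w 85.4 gf 0.0 q7 -0.07 tilt -0.000 -0.002
300 [(172, np.int64(535), np.int64(-114), np.int64(2)), (173, np.int64(533), np.int64(-114), np.int64(-1)), (174, np.int64(531), np.int64(-114), np.int64(-5)), (175, np.int64(525), np.int64(-112), np.int64(8)), (176, np.int64(520), np.int64(-111), np.int64(20)), (177, np.int64(516), np.int64(-110), np.int64(25)), (178, np.int64(514), np.int64(-110), np.int64(21)), (179, np.int64(511), np.int64(-110), np.int64(23)), (180, np.int64(510), np.int64(-111), np.int64(15)), (181, np.int64(508), np.int64(-111), np.int64(13)), (182, np.int64(506), np.int64(-112), np.int64(6)), (183, np.int64(503), np.int64(-112), np.int64(8)), (184, np.int64(501), np.int64(-112), np.int64(5)), (185, np.int64(498), np.int64(-112), np.int64(4)), (186, np.int64(495), np.int64(-111), np.int64(6)), (187, np.int64(492), np.int64(-112), np.int64(4)), (188, np.int64(490), np.int64(-111), np.int64(5)), (189, np.int64(487), np.int64(-111), np.int64(5)), (190, np.int64(484),
[... 8047 characters left out ...]
7)), (368, np.int64(482), np.int64(-270), np.int64(106)), (369, np.int64(481), np.int64(-270), np.int64(113)), (370, np.int64(480), np.int64(-272), np.int64(114)), (371, np.int64(481), np.int64(-276), np.int64(110)), (372, np.int64(481), np.int64(-279), np.int64(110)), (373, np.int64(481), np.int64(-280), np.int64(113)), (374, np.int64(481), np.int64(-283), np.int64(112)), (375, np.int64(480), np.int64(-285), np.int64(114)), (376, np.int64(480), np.int64(-288), np.int64(113)), (377, np.int64(481), np.int64(-291), np.int64(111)), (378, np.int64(481), np.int64(-294), np.int64(109)), (379, np.int64(481), np.int64(-296), np.int64(112))]<stdin>:3: RuntimeWarning: invalid value encountered in cast
```

```bash
python3 -m pendant '1 0 0 0 -5.9; 1 -0.01 -0.006 0 -5.9; 1 -0.03 -0.018 0 0; 1 -0.034 -0.021 0 0; 1 -0.034 -0.021 0 0; 1 -0.034 -0.021 0 0; 1 -0.034 -0.021 0 0; 1 -0.034 -0.021 0 0; 1 -0.034 -0.021 0 0; 1 -0.034 -0.021 0 0; 1 -0.034 -0.021 0 0; 1 -0.034 -0.021 0.01 0' 60; python3 -m pendant '1 -0.034 -0.021 0.02 0; 1 -0.03 -0.018 0.03 0; 1 -0.02 -0.012 0.02 0; 1 -0.01 -0.006 0.005 0; 1 0 0 0 0'; python3 go.py 587,351,46,178.9
```

```text
time: 1.1
eef_pos: [488.8, 412.0, 236.8]
orientation: [0.001, 0.01, 1.0, 0.001]
ft_force: [1.3, 0.8, -0.5]
grip_width: 85.1
gripper_force: 0.0
time: 1.52
eef_pos: [575.6, 353.5, 162.4]
orientation: [-0.001, 0.012, 1.0, -0.002]
ft_force: [-0.8, -0.6, 1.2]
grip_width: 85.5
gripper_force: 0.0
head 178.6 turn -0.3 then dxyz [-11.7  -1.9 116.4] pos [575.6 353.5 162.4] t 1.5167 F [-0.77 -0.58  1.24] w 85.5 gf 0.0 q7 0.95 tilt -0.002 -0.004
```

```bash
python3 -m pendant '1 -0.006 -0.001 0.01 0; 1 -0.006 -0.001 0.02 0; 1 0 0 0.024 0; 1 0 0 0.024 0; 1 0 0 0.02 0; 1 0 0 0.012 0; 1 0 0 0.006 0; 1 0 0 0 0; -1 0 0 0 0; -1 0 0 0 0; -1 0 0 0 0; -1 0 0 0 0'; python3 -m pendant '-1 0 0 0 0; -1 0 0 0 0'
```

```text
time: 2.52
eef_pos: [587.5, 353.8, 50.6]
orientation: [0.001, 0.01, 1.0, -0.0]
ft_force: [-1.2, -3.9, 5.7]
grip_width: 60.9
gripper_force: 51.8
time: 2.68
eef_pos: [587.5, 353.8, 50.6]
orientation: [0.001, 0.01, 1.0, -0.0]
ft_force: [-1.2, -3.2, 5.7]
grip_width: 60.8
gripper_force: 51.7
```

```bash
python3 -m pendant '-1 0 0 -0.004 0; -1 0 0 -0.01 0; -1 0 0 -0.015 0; -1 0 0 -0.02 0; -1 0 0 -0.02 0; -1 0 0 -0.015 0; -1 0 0 -0.01 0; -1 0 0 -0.006 0; -1 0 0 0 0; -1 0 0 0 0; -1 0 0 0 0; -1 0 0 0 0'; for i in 1 2; do python3 -m pendant '-1 0 0 0 0; -1 0 0 0 0' | sed -n '2p;4,6p'; done
python3 - <<'E'
from bench import *;import cv2
p,d=get_image("scene");cv2.imwrite("pics/lift.png",cv2.resize(p[150:300,230:430,::-1],None,fx=3,fy=3))
E
```

```text
time: 3.68
eef_pos: [585.5, 354.5, 147.2]
orientation: [-0.001, 0.01, 1.0, -0.001]
ft_force: [0.7, -0.1, -5.8]
grip_width: 60.7
gripper_force: 61.8
eef_pos: [585.9, 354.6, 147.8]
ft_force: [0.3, -0.6, -5.7]
grip_width: 60.7
gripper_force: 61.8
eef_pos: [586.2, 354.8, 148.3]
ft_force: [-0.6, 0.2, -5.1]
grip_width: 61.3
gripper_force: 61.8
```

View pics/lift.png

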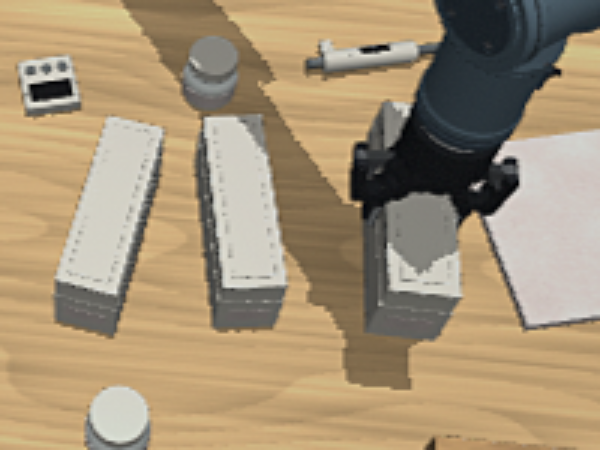

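The picture shows the held box clear of the bench, lid seated, with the other two untouched. The weight is about 5.5 N, so this is the loaded one (5.6 N expected, against 3.3 N). I set it back down.

```bash
for i in 1 2 3; do python3 -m pendant '-1 0 0 0 0'|sed -n 4p; done; python3 -m pendant '-1 0 0 0.006 0; -1 0 0 0.012 0; -1 0 0 0.016 0; -1 0 0 0.018 0; -1 0 0 0.016 0; -1 0 0 0.012 0; -1 0 0 0.008 0; -1 0 0 0.004 0; -1 0 0 0.002 0; -1 0 0 0 0; -1 0 0 0 0'; python3 go.py 587,351,50.6,178.9
```

```text
ft_force: [0.1, 0.5, -6.2]
ft_force: [0.1, -0.4, -6.7]
ft_force: [-0.6, -0.4, -5.8]
time: 5.23
eef_pos: [586.8, 355.2, 55.3]
orientation: [0.001, 0.01, 1.0, 0.0]
ft_force: [-0.1, 0.3, -5.0]
grip_width: 60.4
gripper_force: 61.7
head 178.9 turn -0.0 then dxyz [-0.2 -4.2  4.7] pos [586.8 355.2  55.3] t 5.2333 F [-0.12  0.31 -4.98] w 60.4 gf 61.7 q7 0.97 tilt 0.001 0.001
```

```bash
python3 -m pendant '-1 0 0 0.002 0; -1 0 0 0.002 0; -1 0 0 0.002 0; -1 0 0 0.0 0; -1 0 0 0 0'; python3 -m pendant '-0.3 0 0 0 0; 0.5 0 0 0 0; 1 0 0 0 0;  1 0 0 0 0; 1 0 0 0 0; 1 0 0 0 0'; python3 go.py 587,351,50.6,178.9
```

```text
time: 5.65
eef_pos: [586.7, 355.3, 50.8]
orientation: [0.0, 0.01, 1.0, 0.0]
ft_force: [-4.6, -2.6, 8.3]
grip_width: 60.8
gripper_force: 63.5
time: 6.15
eef_pos: [586.5, 355.0, 48.6]
orientation: [0.0, 0.01, 1.0, 0.0]
ft_force: [-0.3, -0.4, -0.3]
grip_width: 85.4
gripper_force: 0.0
head 178.9 turn -0.0 then dxyz [-0.6 -3.9 -2. ] pos [586.5 355.   48.6] t 6.15 F [-0.34 -0.38 -0.33] w 85.4 gf 0.0 q7 0.97 tilt 0.000 0.000
```

```bash
python3 -m pendant '1 0 0 -0.008 0; 1 0 0 -0.015 0; 1 0 0 -0.008 0; 1 0 0 0 0; -1 0 0 0 0; -1 0 0 0 0; -1 0 0 0 0; -1 0 0 0 0; -1 0 0 0 0' 25;  python3 -c "import bench;print(bench.tip_extent, bench.sense()['grip_width'])"
```

```text
time: 6.9
eef_pos: [586.1, 354.8, 79.5]
orientation: [-0.0, 0.01, 1.0, -0.0]
ft_force: [-1.0, -1.2, 4.3]
grip_width: 59.7
gripper_force: 27.9
14.0 59.720667902353185
```

```bash
python3 -m pendant '-1 0 0 -0.006 0; -1 0 0 -0.014 0; -1 0 0 -0.02 0; -1 0 0 -0.02 3; -1 0 0 -0.02 6; -1 0 0 -0.02 6.5; -1 0 0 -0.01 6.5; -1 0 0 -0.005 6.5; -1 0 0 0 6.5; -1 0 0 0 6.5; -1 0 0 0 6.5; -1 0 0 0 6.5'; python3 -m pendant '-1 0 0 0 6.5; -1 0 0 0 6.5; -1 0 0 0 6.5; -1 0 0 0 6.5; -1 0 0 0 3';  python3 go.py 640,-160,190,95.4 640,-160,29,95.4
```

```text
time: 7.9
eef_pos: [586.2, 355.0, 195.6]
orientation: [-0.0, 0.469, 0.883, 0.0]
ft_force: [-0.2, 0.5, 0.1]
grip_width: 59.4
gripper_force: 27.3
time: 8.32
eef_pos: [586.1, 355.2, 195.4]
orientation: [-0.0, 0.675, 0.738, 0.0]
ft_force: [0.2, 0.5, -1.8]
grip_width: 59.4
gripper_force: 27.3
head 95.1 turn -0.3 then dxyz [-518.     5.2    5.1] pos [586.1 355.2 195.4] t 8.3167 F [ 0.19  0.48 -1.82] w 59.4 gf 27.3 q7 -0.30 tilt 0.000 0.001
head 95.1 turn -0.3 then dxyz [-518.1    5.1  166.1] pos [586.1 355.2 195.4] t 8.3167 F [ 0.19  0.48 -1.82] w 59.4 gf 27.3 q7 -0.30 tilt 0.000 0.001
```

```bash
python3 -m pendant '-1 -0.01 0 0 0; -1 -0.02 0 0 0; -1 -0.03 0 0 0; -1 -0.038 0 0 0; -1 -0.04 0 0 0; -1 -0.04 0 0 0; -1 -0.04 0 0 0; -1 -0.04 0 0 0; -1 -0.04 0 0 0; -1 -0.04 0.001 0 0; -1 -0.04 0.002 0 0; -1 -0.04 0.002 0 0'; python3 -m pendant '-1 -0.04 0 0.005 0; -1 -0.03 0 0.015 0; -1 -0.02 0 0.02 0; -1 -0.01 0 0.025 0; -1 0 0 0.025 0; -1 0 0 0.02 0;-1 0 0 0.015 0; -1 0 0 0.005 0; -1 0 0 0 0';  python3 go.py 640,-160,29,95.4
```

```text
time: 9.32
eef_pos: [629.9, -63.6, 195.4]
orientation: [0.0, 0.673, 0.74, 0.0]
ft_force: [0.7, -0.1, -0.5]
grip_width: 59.4
gripper_force: 27.3
time: 10.07
eef_pos: [638.9, -160.3, 63.8]
orientation: [-0.001, 0.673, 0.74, -0.0]
ft_force: [0.4, -0.8, -1.0]
grip_width: 59.6
gripper_force: 27.3
head 95.4 turn 0.0 then dxyz [ 0.2  1.2 34.8] pos [ 638.9 -160.3   63.8] t 10.0667 F [ 0.4  -0.79 -1.04] w 59.6 gf 27.3 q7 0.57 tilt -0.002 0.001
```

```bash
python3 -m pendant '-1 0 0 0.01 0; -1 0 0 0.012 0; -1 0 0 0.006 0; -1 0 0 0.003 0; -1 0 0 0.002 0; -1 0 0 0.002 0; -1 0 0 0.002 0; -1 0 0 0 0'|sed -n '2p;4,6p'; python3 -m pendant '-0.3 0 0 0 0; 0.5 0 0 0 0; 1 0 0 0 0; 1 0 0 0 0; 1 0 0 0 0; 1 0 0 -0.01 0; 1 0 0 -0.03 0; 1 0 0 -0.04 0; 1 0 0 -0.04 0; 1 0 0 -0.04 0; 1 0 0 -0.03 0; 1 0 0 -0.01 0'; python3 go.py 478,-170,300,95.4 478,-170,300,-88
```

```text
eef_pos: [640.0, -160.5, 27.7]
ft_force: [0.2, -0.6, -1.2]
grip_width: 59.4
gripper_force: 27.3
time: 11.73
eef_pos: [642.1, -161.6, 234.3]
orientation: [0.004, 0.673, 0.739, 0.002]
ft_force: [0.9, -0.9, 0.4]
grip_width: 85.5
gripper_force: 0.0
head 95.3 turn -0.1 then dxyz [   6.9 -163.6  -67.2] pos [ 642.1 -161.6  234.3] t 11.7333 F [ 0.93 -0.87  0.36] w 85.5 gf 0.0 q7 0.50 tilt 0.009 -0.002
head 95.3 turn -176.7 then dxyz [  2.5 164.8 -64.3] pos [ 642.1 -161.6  234.3] t 11.7333 F [ 0.93 -0.87  0.36] w 85.5 gf 0.0 q7 0.50 tilt 0.009 -0.002
```

```bash
python3 -m pendant '1 0 -0.02 -0.01 0; 1 0 -0.036 -0.02 0; 1 0 -0.036 -0.02 0; 1 0 -0.036 -0.015 0; 1 0.003 -0.025 0 0; 1 0 -0.01 0 0; 1 0 0 0 0; 1 0 0 0 0; 1 0 0 0 0'
python3 - <<'E'
from bench import *;import cv2,numpy as np
a={}
for n in ("wrist","scene","top"):
    c=camera_model(n);p,d=get_image(n);np.savez(f"pics/{n}2.npz",p=p,d=d,**c);a[n]=p[:,:,::-1]
print(camera_model("wrist"))
b1=cv2.resize(a["scene"][190:290,325:395],(350,500),interpolation=cv2.INTER_CUBIC)
b2=cv2.resize(a["top"][100:200,90:160],(350,500),interpolation=cv2.INTER_CUBIC)
cv2.imwrite("pics/open.png",np.hstack([b1,b2]));cv2.imwrite("pics/w2.png",a["wrist"])
E
```

```text
time: 12.48
eef_pos: [478.5, -172.1, 292.3]
orientation: [0.0, 0.673, 0.74, -0.0]
ft_force: [0.4, -1.2, 1.5]
grip_width: 85.3
gripper_force: 0.0
{'K': array([[300.01449879,   0.        , 252.07584996],
       [  0.        , 300.01449879, 195.06127453],
       [  0.        ,   0.        ,   1.        ]]), 'position': array([ 472.45818081, -101.61467647,  420.10070403]), 'rotation': array([0.14033042, 0.98899972, 0.04632813, 0.00637489])}
```

View pics/open.png

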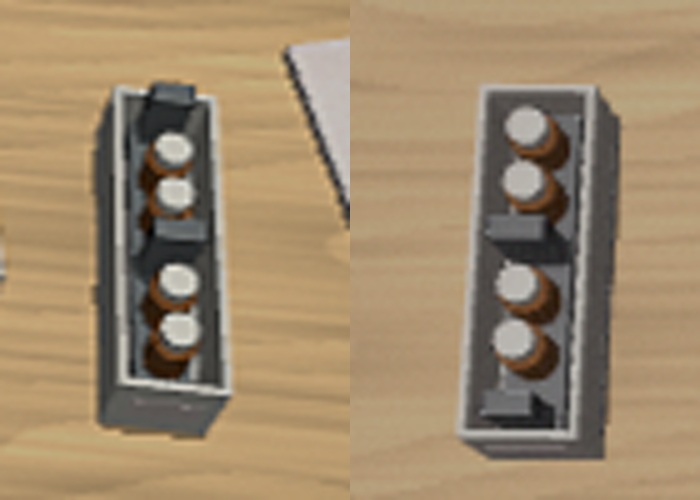

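View pics/w2.png

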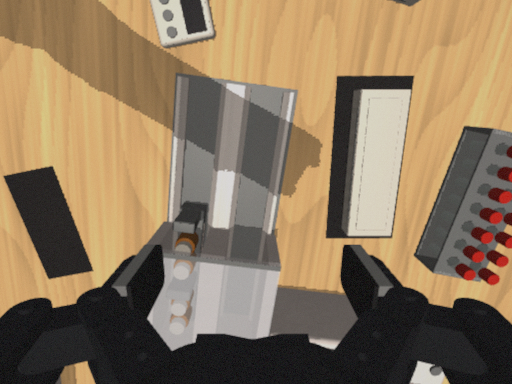

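The open box shows four amber bottles. The tail tab is at the robot end (top-crop (515,405)) and the fin is past the middle (515,228), so the leading end points to world +x. In the wrist view the lid lies on the large mat at (375,160). The empty lane runs from (265,90) to (250,230), with the cover edge at row ~258 on the right.

Run:
```python
from h import *
for n in ("wrist2","top2","scene2"):
    z=np.load(f"pics/{n}.npz");W=cloud(z["d"],z);P=W.reshape(-1,3);P=P[np.isfinite(P[:,0])]
    out=[]
    for y in range(-95,-260,-15):
        m=(abs(P[:,1]-y)<5)&(P[:,0]>430)&(P[:,0]<540);Q=P[m]
        hi=Q[(Q[:,2]>20)&(Q[:,2]<32)][:,0];lo=Q[(Q[:,2]<10)][:,0]
        L=hi[hi<475];U=hi[hi>490]
        if len(L)>3 and len(U)>3: out.append((y,np.percentile(L,2),np.percentile(L,98),np.percentile(U,2),np.percentile(U,98)))
    o=np.array(out);print(n);print(o.round(0))
    if len(o)>3:
        c=(o[:,2]+o[:,3])/2;f=np.polyfit(o[:,0],c,1);print("centre x at y=-173,-271:",np.polyval(f,[-173,-271]).round(1),"slope deg",np.degrees(f[0]).round(2))
        f2=np.polyfit(o[:,0],o[:,2],1);print("inner low rail slope",np.degrees(f2[0]).round(2))
    C=P[(abs(P[:,2]-110)<7)&(P[:,0]>415)&(P[:,0]<510)&(P[:,1]<-240)&(P[:,1]>-420)]
    for x0 in (430,450,470,490,505):
        yy=C[abs(C[:,0]-x0)<6][:,1]
        if len(yy)>5: print("cover edge x",x0,np.percentile(yy,98).round(1),len(yy))
    F=P[(abs(P[:,0]-483)<12)&(P[:,2]<12)&(P[:,1]>-110)&(P[:,2]>3.2)];print("floor front end",np.percentile(F[:,1],95) if len(F) else None, "floor z",np.median(P[(abs(P[:,0]-483)<12)&(abs(P[:,1]+170)<50)][:,2]))
    m=(abs(P[:,2]-90)<7) if 0 else (P[:,2]>20)&(P[:,2]<45)&(P[:,0]>580)&(P[:,0]<700)&(P[:,1]<-40)&(P[:,1]>-290)
    if m.sum()>50: print("lid",rect(P[m][:,:2]))
    m=(abs(P[:,2]-60)<5)&(P[:,0]>470)&(P[:,0]<700)&(P[:,1]<400)&(P[:,1]>300)
    if m.sum()>50: print("boxrim",rect(P[m][:,:2]))
```

```text
wrist2
[[ -95.  436.  464.  515.  523.]
 [-110.  435.  464.  514.  522.]
 [-125.  435.  462.  514.  521.]
 [-140.  434.  462.  513.  521.]
 [-155.  434.  462.  512.  520.]
 [-170.  433.  461.  513.  520.]
 [-185.  432.  460.  511.  519.]
 [-200.  433.  460.  511.  519.]
 [-215.  431.  458.  510.  518.]
 [-230.  430.  458.  510.  517.]
 [-245.  431.  458.  509.  517.]]
centre x at y=-173,-271: [486.4 482.4] slope deg 2.33
inner low rail slope 2.47
cover edge x 430 -269.1 851
cover edge x 450 -269.8 792
cover edge x 470 -270.6 775
cover edge x 490 -271.3 783
cover edge x 505 -271.9 711
floor front end -72.81350613105973 floor z 359.405683311045
lid [ 640.7 -159.8  192.1   61.4  -84.5]
top2
[[ -95.  434.  460.  509.  520.]
 [-110.  431.  462.  512.  520.]
 [-125.  433.  458.  509.  519.]
 [-140.  431.  459.  511.  518.]
 [-155.  431.  458.  511.  516.]
 [-170.  430.  458.  510.  516.]
 [-185.  430.  457.  505.  516.]
 [-200.  430.  455.  508.  515.]
 [-215.  432.  456.  509.  516.]
 [-230.  432.  455.  505.  515.]]
centre x at y=-173,-271: [483.  479.4] slope deg 2.1
inner low rail slop
[... 177 characters left out ...]
0.  526.]
 [-110.  439.  466.  518.  524.]
 [-125.  440.  463.  520.  523.]
 [-140.  437.  461.  517.  523.]
 [-155.  439.  466.  516.  520.]
 [-170.  435.  464.  517.  521.]
 [-185.  439.  463.  514.  519.]
 [-200.  436.  462.  518.  521.]
 [-215.  437.  458.  515.  521.]
 [-230.  434.  459.  512.  518.]
 [-245.  433.  458.  514.  519.]]
centre x at y=-173,-271: [489.2 484.9] slope deg 2.53
inner low rail slope 2.82
cover edge x 430 -271.2 150
cover edge x 450 -271.3 150
cover edge x 470 -274.2 163
cover edge x 490 -273.4 164
cover edge x 505 -273.5 148
floor front end 739.3007251449133 floor z 634.4723296082516
lid [ 642.9 -160.7  192.5   62.7  -84.5]
boxrim [588.  354.3 196.6  63.3  -1.1]
```

```bash
python3 -m pendant '1 0 0 0 -6.9; 1 0 0 0 -6.9; 1 0 0 0 -6.9; 1 0 0 0 -6.9; 1 0 0 0 -6.9; 1 0 0 0 -6.9; 1 0 0 0 -6.9; 1 0 0 0 -6.9; 1 0 0 0 -6.9; 1 0 0 0 -6.9; 1 0 0 0 -6.9; 1 0 0 0 -6.9'; python3 go.py 596,355,230,178.9
```

```text
time: 13.63
eef_pos: [477.7, -172.6, 292.1]
orientation: [-0.0, 0.013, 1.0, -0.0]
ft_force: [0.0, 0.1, -0.0]
grip_width: 85.4
gripper_force: 0.0
head 178.5 turn -0.4 then dxyz [-108.2  529.7   62. ] pos [ 477.7 -172.6  292.1] t 13.6333 F [ 0.02  0.07 -0.05] w 85.4 gf 0.0 q7 1.88 tilt -0.001 -0.000
```

```bash
python3 -m pendant '1 -0.003 0.015 0 -0.4; 1 -0.008 0.03 0 0; 1 -0.008 0.038 0 0; 1 -0.008 0.04 0 0; 1 -0.008 0.04 0 0; 1 -0.008 0.04 0 0; 1 -0.008 0.04 0 0; 1 -0.008 0.04 0.005 0; 1 -0.008 0.04 0.005 0; 1 -0.008 0.04 0.01 0; 1 -0.008 0.04 0.01 0; 1 -0.008 0.04 0.01 0';  python3 -m pendant '0.3 -0.008 0.035 0.01 0; 0.3 -0.007 0.025 0.01 0; 0.3 -0.004 0.018 0.005 0; 0.3 0 0.005 0 0;0.3 0 0 0 0;0.3 0 0 0 0; 0.3 0 0 0 0'
python3 - <<'E'
from bench import *;import cv2;from h import *
from go import plan
c=camera_model("wrist");p,d=get_image("wrist");np.savez("pics/wrist3.npz",p=p,d=d,**c)
W=cloud(d,c)
plan(596.4,355,80,178.9)
m=(W[...,2]>79.5)&(W[...,2]<95)&(abs(W[...,0]-590)<110)&(abs(W[...,1]-355)<40)
k,l,st,ce=cv2.connectedComponentsWithStats(m.astype(np.uint8))
for i in range(1,k):
    if st[i,4]>30: print(st[i],rect(W[l==i][:,:2]),np.nanmedian(W[l==i][:,2]),np.nanmedian(W[l==i],axis=0))
m=(abs(W[...,2]-60)<3)&(abs(W[...,0]-590)<110)&(abs(W[...,1]-355)<40);print("rim",rect(W[m][:,:2]))
cv2.imwrite("pics/w3.png",p[:,:,::-1])
E
```

```text
time: 14.63
eef_pos: [579.5, 269.4, 251.7]
orientation: [-0.0, 0.012, 1.0, 0.0]
ft_force: [0.9, -0.5, 0.7]
grip_width: 85.1
gripper_force: 0.0
time: 15.22
eef_pos: [600.9, 347.5, 228.3]
orientation: [0.0, 0.014, 1.0, -0.0]
ft_force: [-0.1, -0.3, 0.9]
grip_width: 55.3
gripper_force: 0.0
head 178.4 turn -0.5 then dxyz [  4.7   7.4 148.5] pos [600.9 347.5 228.5] t 15.2667 F [ 0.1  -0.37 -0.17] w 55.4 gf 0.0 q7 0.99 tilt 0.001 -0.000
[245  66  31  18 521] [503.9 357.5  25.9  13.7  88.4] 81.34006765381156 [503.69702562 357.36853406  81.34006765]
[245 172  33  17 497] [596.4 356.3  30.1  14.3  89.9] 85.34845155341264 [595.6169421  356.24168322  85.34845155]
rim [586.9 356.2 194.9  62.2  -1. ]
```

View pics/w3.png

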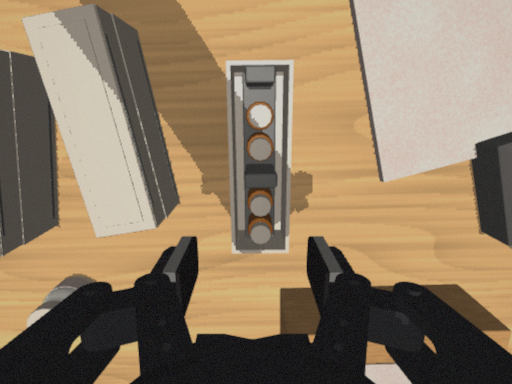

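The wrist view shows the fin at (260,176) and the tail tab at (260,75). They measure 93 mm apart at heights 85 and 81, which agrees with the description. I move down on the fin.

```bash
python3 -m pendant '0.3 0.0045 0.0085 0 -0.6; 0.3 0 0 0.02 0; 0.3 0 0 0.03 0; 0.3 0 0 0.03 0; 0.3 0 0 0.025 0; 0.3 0 0 0.015 0; 0.3 0 0 0.005 0;  0.3 0 0 0 0; 0.3 0 0 0 0' 70; python3 go.py 596.4,356.3,79,179
```

```text
time: 16.02
eef_pos: [596.7, 358.6, 104.3]
orientation: [0.001, 0.007, 1.0, 0.001]
ft_force: [0.2, -1.1, 0.2]
grip_width: 55.3
gripper_force: 0.0
head 179.2 turn 0.2 then dxyz [ 0.3 -2.3 25.3] pos [596.7 358.6 104.3] t 16.0167 F [ 0.21 -1.13  0.23] w 55.3 gf 0.0 q7 1.00 tilt 0.002 0.001
```

```bash
python3 -m pendant '0.3 0 -0.002 0.005 0; 0.3 0 0 0.01 0; 0.3 0 0 0.008 0; 0.3 0 0 0.002 0; 0.3 0 0 0 0; 0.3 0 0 0 0' |sed -n '2p;4p'; python3 -m pendant '-1 0 0 0 0; -1 0 0 0 0; -1 0 0 0 0; -1 0 0 0 0; -1 0 0 0 0; -1 0 0 0 0'
```

```text
eef_pos: [595.7, 356.0, 77.5]
ft_force: [0.3, -0.1, 0.9]
time: 17.02
eef_pos: [596.2, 356.1, 78.4]
orientation: [0.0, 0.007, 1.0, 0.0]
ft_force: [-0.7, -1.3, 5.2]
grip_width: 28.5
gripper_force: 70.0
```

```bash
python3 -m pendant '-1 0 0 -0.004 0; -1 0 0 -0.01 0; -1 0 0 -0.015 0; -1 0 0 -0.02 0; -1 0 0 -0.02 0; -1 0 0 -0.02 0; -1 0 0 -0.018 0; -1 0 0 -0.012 0; -1 0 0 -0.006 2; -1 0 0 0 4; -1 0 0 0 6; -1 0 0 0 6'; python3 -m pendant '-1 0 0 0 6; -1 0 0 0 6; -1 0 0 0 6; -1 0 0 0 6; -1 0 0 0 6; -1 0 0 0 6; -1 0 0 0 6; -1 0 0 0 6; -1 0 0 0 6;-1 0 0 0 6; -1 0 0 0 6; -1 0 0 0 5'; python3 go.py 486,-183,205,87.65
```

```text
time: 18.02
eef_pos: [595.6, 356.0, 203.4]
orientation: [-0.0, 0.166, 0.986, 0.0]
ft_force: [0.0, 1.3, -3.0]
grip_width: 28.3
gripper_force: 69.3
time: 19.02
eef_pos: [595.3, 356.4, 203.1]
orientation: [-0.0, 0.708, 0.706, -0.0]
ft_force: [0.2, -0.0, -2.5]
grip_width: 28.6
gripper_force: 69.4
head 89.9 turn 2.2 then dxyz [-543.4  -87.1   -2. ] pos [595.3 356.4 203.1] t 19.0167 F [ 0.21 -0.01 -2.53] w 28.6 gf 69.4 q7 -0.37 tilt -0.001 0.000
```

```bash
python3 -m pendant '-1 -0.008 -0.001 0 1.1; -1 -0.016 -0.002 0 1.1; -1 -0.026 -0.004 0 0; -1 -0.033 -0.006 0 0; -1 -0.036 -0.006 0 0; -1 -0.036 -0.006 0 0; -1 -0.036 -0.006 0 0; -1 -0.036 -0.006 0 0; -1 -0.036 -0.006 0 0; -1 -0.036 -0.006 0 0; -1 -0.036 -0.006 0 0; -1 -0.036 -0.006 0 0'; python3 -m pendant '-1 -0.036 -0.006 0 0; -1 -0.036 -0.006 0 0; -1 -0.034 -0.005 0 0; -1 -0.028 -0.005 0 0; -1 -0.018 -0.004 0 0; -1 -0.008 -0.002 0 0; -1 0 0 0 0; -1 0 0 0 0; -1 0 0 0 0'; python3 go.py 486,-182,100,87.65
```

```text
time: 20.02
eef_pos: [521.2, -14.6, 203.3]
orientation: [-0.0, 0.719, 0.695, 0.0]
ft_force: [0.5, 0.1, -3.3]
grip_width: 28.2
gripper_force: 69.5
time: 20.77
eef_pos: [489.1, -169.6, 202.7]
orientation: [-0.0, 0.718, 0.696, 0.0]
ft_force: [0.3, 0.9, -3.7]
grip_width: 28.4
gripper_force: 69.5
head 88.1 turn 0.5 then dxyz [-12.7  -2.6 102.7] pos [ 489.1 -169.6  202.7] t 20.7667 F [ 0.32  0.88 -3.66] w 28.4 gf 69.5 q7 0.48 tilt 0.000 0.001
```

```bash
python3 -m pendant '-1 -0.006 -0.001 0.01 0.45; -1 -0.0065 -0.0015 0.02 0; -1 0 0 0.022 0; -1 0 0 0.018 0; -1 0 0 0.01 0; -1 0 0 0.004 0; -1 0 0 0 0; -1 0 0 0 0; -1 0 0 0 0'
python3 - <<'E'
from bench import *;import cv2;from h import *
from go import plan
plan(486,-182,80.4,87.65)
c=camera_model("wrist");p,d=get_image("wrist")
W=cloud(d,c);P=W.reshape(-1,3);P=P[np.isfinite(P[:,0])]
m=(W[...,2]>95)&(W[...,2]<135)&(abs(W[...,0]-487)<40)&(W[...,1]>-120)&(W[...,1]<-60)
print("tail",m.sum(),rect(W[m][:,:2]) if m.sum()>20 else 0,np.nanmedian(W[m][:,2]))
for y in range(-75,-260,-15):
    Q=P[abs(P[:,1]-y)<5];Q=Q[(Q[:,2]>20)&(Q[:,2]<30)&(Q[:,0]>430)&(Q[:,0]<530)][:,0];L=Q[Q<475];U=Q[Q>490]
    if len(L)>3 and len(U)>3:print(y,np.percentile(L,98).round(1),np.percentile(U,2).round(1),((np.percentile(L,98)+np.percentile(U,2))/2).round(1))
cv2.imwrite("pics/w4.png",p[:,:,::-1])
E
```

```text
time: 21.52
eef_pos: [486.5, -184.1, 119.7]
orientation: [0.001, 0.722, 0.692, 0.001]
ft_force: [0.2, -0.2, -4.3]
grip_width: 28.7
gripper_force: 69.5
head 87.5 turn -0.1 then dxyz [ 2.1 -0.6 39.3] pos [ 486.5 -184.1  119.7] t 21.5167 F [ 0.17 -0.17 -4.33] w 28.7 gf 69.5 q7 0.59 tilt 0.002 -0.000
tail 3939 [ 491.3 -101.7   37.3   26.9   87.2] 122.2133839469322
-75 464.2 517.0 490.6
-90 463.9 515.6 489.7
-105 463.3 514.7 489.0
-120 462.5 514.4 488.4
-135 462.0 513.5 487.8
-150 461.3 513.3 487.3
-165 460.7 511.7 486.2
-180 460.1 511.7 485.9
-195 459.8 511.1 485.4
-210 458.4 510.8 484.6
```

View pics/w4.png

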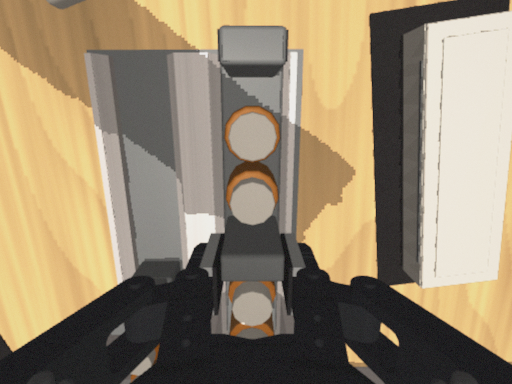

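```bash
python3 -m pendant '-1 0.0015 -0.001 0.006 0; -1 0 0 0.01 0; -1 0 0 0.008 0; -1 0 0 0.006 0; -1 0 0 0.004 0; -1 0 0 0.003 0; -1 0 0 0.002 0; -1 0 0 0 0; -1 0 0 0 0'; python3 go.py 486,-182,80.4,87.65
```

```text
time: 22.32
eef_pos: [484.4, -182.4, 80.4]
orientation: [-0.001, 0.722, 0.691, 0.0]
ft_force: [-3.6, 1.8, 7.7]
grip_width: 28.4
gripper_force: 70.8
head 87.5 turn -0.2 then dxyz [ 0.5  1.6 -0. ] pos [ 484.4 -182.4   80.4] t 22.3167 F [-3.59  1.83  7.71] w 28.4 gf 70.8 q7 0.63 tilt -0.001 0.001
```

```bash
python3 -m pendant '-0.5 0 0 0 0; 0.0 0 0 0 0; 0.3 0 0 0 0; 0.3 0 0 0 0; 0.3 0 0 -0.01 0; 0.3 0 0 -0.02 0; 0.3 0 0 -0.03 0; 0.3 0 0 -0.04 0; 0.3 0 0 -0.03 0; 0.3 0 0 -0.02 0; 0.3 0 0 0 0; 0.3 0 0 0 0'
python3 - <<'E'
from bench import *;import cv2;from h import *
from go import plan
plan(489.7,-90,90,87.65)
c=camera_model("wrist");p,d=get_image("wrist")
W=cloud(d,c)
m=(W[...,2]>76)&(W[...,2]<95)&(abs(W[...,0]-487)<40)&(W[...,1]>-220)&(W[...,1]<-60)
k,l,st,ce=cv2.connectedComponentsWithStats(m.astype(np.uint8))
for i in range(1,k):
    if st[i,4]>30: print(st[i],rect(W[l==i][:,:2]),np.nanmedian(W[l==i],axis=0))
cv2.imwrite("pics/w5.png",p[:,:,::-1])
E
```

```text
time: 23.32
eef_pos: [485.4, -182.6, 231.3]
orientation: [0.001, 0.722, 0.692, 0.001]
ft_force: [-0.2, 1.2, -1.0]
grip_width: 55.4
gripper_force: 0.0
head 87.5 turn -0.1 then dxyz [ 92.7   0.  141.3] pos [ 485.4 -182.6  231.3] t 23.3167 F [-0.19  1.24 -0.98] w 55.4 gf 0.0 q7 0.48 tilt 0.003 -0.000
[235  73  31  17 517] [489.2 -88.8  26.1  13.1  -2.4] [489.23853772 -88.85568025  83.36599558]
[239 111  23  23 407] [ 487.2 -123.5   19.9   19.7   41. ] [ 487.42128812 -123.36890102   78.42979499]
[239 144  22  22 373] [ 486.  -153.4   20.1   19.4   42.6] [ 486.09610403 -153.14886821   78.49412105]
[234 176  33  17 521] [ 484.9 -180.7   30.5   13.4   -2.3] [ 484.96360523 -179.81141958   87.22834258]
[240 201  21  20 323] [ 483.2 -209.1   20.2   19.7   45.4] [ 483.52114209 -208.76109819   78.39394373]
```

View pics/w5.png

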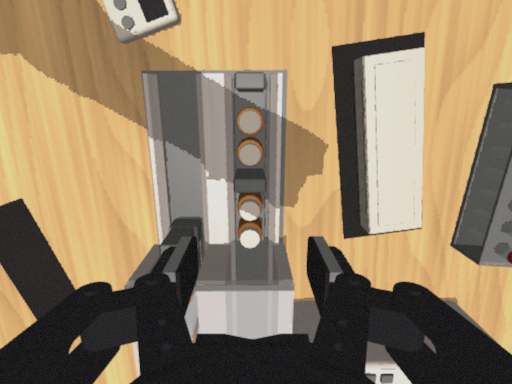

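The rack stands upright in the lane: tail tab at image (250,80), measured (489,-89) with its top at 83, and fin top at 87. The leading end faces the cover. Next I take the tail tab.

```bash
python3 -m pendant '0.3 0.012 0 0 0; 0.3 0.025 0 0 0; 0.3 0.028 0 0 0; 0.3 0.02 0 0 0; 0.3 0.009 0 0.01 0; 0.3 0 0 0.025 0; 0.3 0 0 0.03 0; 0.3 0 0 0.03 0; 0.3 0 0 0.02 0; 0.3 0 0 0.008 0; 0.3 0 0 0 0; 0.3 0 0 0 0' 60; python3 go.py 489.2,-88.8,76,87.5
```

```text
time: 24.37
eef_pos: [488.4, -89.2, 106.6]
orientation: [-0.0, 0.723, 0.691, -0.001]
ft_force: [-0.5, 0.5, 0.1]
grip_width: 55.3
gripper_force: 0.0
head 87.5 turn -0.0 then dxyz [ 0.5  0.8 30.6] pos [488.4 -89.2 106.6] t 24.3667 F [-0.54  0.48  0.14] w 55.3 gf 0.0 q7 0.41 tilt -0.001 -0.001
```

```bash
python3 -m pendant '0.3 0 0.001 0.008 0; 0.3 0 0 0.012 0; 0.3 0 0 0.008 0; 0.3 0 0 0.002 0; 0.3 0 0 0 0; -1 0 0 0 0; -1 0 0 0 0; -1 0 0 0 0; -1 0 0 0 0; -1 0 0 0 0; -1 0 0 0 0'; python3 go.py 483.2,-250,76,87.65
```

```text
time: 25.28
eef_pos: [489.8, -88.6, 77.2]
orientation: [0.0, 0.722, 0.692, 0.0]
ft_force: [-1.7, -0.5, 6.6]
grip_width: 24.7
gripper_force: 59.0
head 87.5 turn -0.1 then dxyz [-161.6   -0.     1.2] pos [489.8 -88.6  77.2] t 25.2833 F [-1.68 -0.45  6.65] w 24.7 gf 59.0 q7 0.44 tilt 0.000 0.000
```

```bash
python3 -m pendant '-1 -0.003 0 -0.002 0; -1 -0.008 0 0 0; -1 -0.012 0 0 0; -1 -0.015 0 0 0; -1 -0.015 0 0 0; -1 -0.015 0 0 0; -1 -0.015 0 0 0; -1 -0.012 0 0 0; -1 -0.008 0 0 0; -1 -0.004 0 0 0; -1 0 0 0 0; -1 0 0 0 0'; python3 go.py 483.2,-250,76,87.65
```

```text
time: 26.28
eef_pos: [485.0, -195.1, 78.6]
orientation: [-0.0, 0.722, 0.692, 0.0]
ft_force: [0.1, -0.6, -2.9]
grip_width: 25.1
gripper_force: 59.0
head 87.5 turn -0.1 then dxyz [-54.9   0.4   2.6] pos [ 485.  -195.1   78.6] t 26.2833 F [ 0.14 -0.55 -2.94] w 25.1 gf 59.0 q7 0.63 tilt -0.000 0.000
```

```bash
python3 -m pendant '-1 -0.003 0 0.001 0; -1 -0.007 0 0 0; -1 -0.01 0 0 0; -1 -0.01 0 0 0; -1 -0.008 0 0 0; -1 -0.005 0 0 0; -1 -0.003 0 0 0; -1 -0.002 0 0 0; -1 0 0 0 0; -1 0 0 0 0'; python3 go.py 483.2,-250,76,87.65
```

```text
time: 27.12
eef_pos: [482.9, -243.7, 77.7]
orientation: [0.0, 0.722, 0.692, -0.0]
ft_force: [-0.1, -0.2, -1.9]
grip_width: 24.6
gripper_force: 59.0
head 87.5 turn -0.2 then dxyz [-6.3  0.5  1.7] pos [ 482.9 -243.7   77.7] t 27.1167 F [-0.12 -0.24 -1.93] w 24.6 gf 59.0 q7 0.71 tilt -0.000 -0.000
```

```bash
python3 -m pendant '-1 -0.002 0 0.001 0; -1 -0.002 0 0 0; -1 -0.002 0 0 0; -1 0 0 0 0; -1 0 0 0 0'|sed -n '2p;4p'; python3 -m pendant '-1 -0.002 0 0 0; -1 -0.002 0 0 0; -1 0 0 0 0; -1 0 0 0 0'|sed -n '2p;4p'
```

```text
eef_pos: [483.6, -247.5, 77.2]
ft_force: [-0.8, 5.3, 6.3]
eef_pos: [483.7, -250.3, 77.2]
ft_force: [0.3, 8.1, 7.5]
```

```bash
python3 -m pendant '-1 -0.002 0 -0.001 0; -1 -0.002 0 0 0; -1 0 0 0 0; -1 0 0 0 0'|sed -n '2p;4p'; python3 -m pendant '-1 -0.002 0 0 0; -1 -0.002 0 0 0; -1 0 0 0 0; -1 0 0 0 0'|sed -n '2,6p'
```

```text
eef_pos: [483.2, -250.4, 77.3]
ft_force: [0.4, 16.5, 6.1]
eef_pos: [483.2, -250.5, 77.3]
orientation: [-0.007, 0.72, 0.694, 0.004]
ft_force: [-0.8, 25.5, 13.5]
grip_width: 24.4
gripper_force: 60.8
```

```bash
python3 -m pendant '-1 0.003 0 0 0; -1 0.002 0 0 0; -1 0 0 0 0; -1 0 0 0 0'|sed -n '2p;4p'; python3 -m pendant '-0.5 0 0 0 0; -0.1 0 0 0 0; 0.1 0 0 0 0; 0.1 0 0 0 0; 0.1 0 0 -0.005 0; 0.1 0 0 -0.015 0; 0.1 0 0 -0.03 0; 0.1 0 0 -0.035 0; 0.1 0 0 -0.035 0; 0.1 0 0 -0.03 0; 0.1 0.02 0 -0.02 0; 0.1 0.02 0 0 0'; python3 -m pendant '0.1 0.03 0 0 0; 0.1 0.03 0 0 0; 0.1 0.02 0 0 0; 0.1 0 0 0 0; 0.1 0 0 0 0;0.1 0 0 0 0'
python3 - <<'E'
from bench import *;import cv2;from h import *
c=camera_model("wrist");p,d=get_image("wrist");s,_=get_image("scene")
W=cloud(d,c)
m=(W[...,2]>79)&(W[...,2]<92)&(W[...,0]>380)&(W[...,0]<520)&(W[...,1]>-285)&(W[...,1]<-200)
k,l,st,ce=cv2.connectedComponentsWithStats(m.astype(np.uint8))
for i in range(1,k):
    if st[i,4]>20: print(st[i],rect(W[l==i][:,:2]),np.nanmedian(W[l==i],axis=0))
print(sense()["time"])
cv2.imwrite("pics/end.png",np.hstack([cv2.resize(x[:,:,::-1],(400,300)) for x in (p,s)]))
E
```

```text
eef_pos: [483.2, -250.4, 77.4]
ft_force: [-0.4, 14.0, 4.5]
time: 29.87
eef_pos: [486.1, -219.1, 252.8]
orientation: [0.004, 0.724, 0.69, 0.002]
ft_force: [1.9, 0.7, -0.2]
grip_width: 46.7
gripper_force: 0.0
time: 30.37
eef_pos: [487.6, -137.8, 248.2]
orientation: [0.001, 0.723, 0.691, -0.0]
ft_force: [0.9, -0.6, 0.0]
grip_width: 46.9
gripper_force: 0.0
[241 273  24  13 294] [ 484.  -249.5   25.7   13.7   -3.4] [ 483.98448103 -248.49274802   83.2101567 ]
[204 295  26  14 186] [ 444.  -270.4   29.5    9.2  -19.7] [ 443.56979123 -269.73121125   85.72909481]
[275 295  12  12  82] [ 511.  -275.7   16.8    8.8   44.3] [ 513.88076039 -272.67330586   84.95468602]
30.4667
```

View pics/end.png

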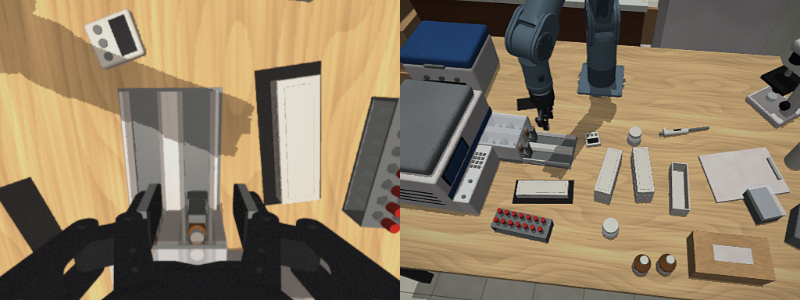

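The final views show the rack's tail tab at (484,-249.5), within 1 mm of the home position, after pushing on the stop with up to 25 N gave no further movement. The lid is on the mat and all three boxes are on the bench.

```bash
python3 -c "from bench import *;print(sign_off())"
```

```text
the job is handed in; nothing more can be done
None
```

The first box I hefted was the heavy one (about 5.8 N), so I set it back and left the other two unlifted; its lid is on the large mat, its rack is fully home against the analyser's stop, and the job was handed in at about 30.5 s.

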